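Centre the pepper mill on the small weighing pan

TASK

Weigh the wooden pepper mill: set it upright on the small round pan of the weighing stand and, with it standing on the pan, slide it gently back along the rails until it meets the two upright guide pins and keep it lightly pressed there for about a second, so that it stands centred with no edge over the rim of the pan. The pan is only lightly clamped and must not be shoved along its rails, so feel for the pins. Then let go, and leave the other things on the worktop where they are.

Things in the scene. Friction and masses are not known exactly. Their poses are not given: they have to be found in the camera images.
- mill_mid (a point): Centre of the loose pepper mill, half-way up (75 mm above its foot), z along its axis. Turned light wood, upright, round, 150 mm tall; foot and body up to 58 mm across to 108 mm above the foot, round head 50 mm across from 109 to 139 mm, small knob on top. About 0.18 kg (varies by a third). Grip it from above near the neck or head, 25 to 50 mm above this point.
- mill: The same pepper mill; origin at the centre of its underside, z up its axis.
- stand: Weighing stand, fixed to the worktop: aluminium base 200 x 90 mm, 12 mm high, origin under its centre. x runs along its two rails from the black readout at its near end (24 mm high) to the pins, away from the robot within 0.5 rad; y across; z up. A carriage (28 mm high) on the rails bears a round steel pan, 66 mm across, its flat top 34 mm above the worktop, at y = 0.
- stand_mid (a point): Point of the stand's fixed base over the middle of the rails, 34 mm above the worktop (height of the pan's top); axes as the stand. The pan's centre lies up to 15 mm from this point along the stand's +x or -x, wherever the carriage was clamped: this offset is NOT measured, it must be felt at the pins or seen. The clamp slips at about 12 N along the rails.
- pin_height (a point): Point of the fixed base 61 mm above the middle of the rails (half-way up the pins; axes as the stand). Two upright steel pins, 8 mm thick, tops 55 mm above the pan, stand on the pan's far rim, 33 mm from its centre, 45 degrees either side of the stand's +x; they move with the pan. A mill touching both stands centred on the pan. Sliding the mill over the pan takes about 1 to 2 N.
- shaker: Bystander: small salt shaker, 44 mm across, 90 mm tall; origin at the centre of its underside.
- spice: Bystander: slim glass spice jar with cap, 44 mm across, 116 mm tall; origin at the centre of its underside.
- gourd: Bystander: small pale gourd, 61 mm across, 57 mm tall; origin at the centre of its underside.
- jar_left: Bystander: low screw-lid jar, 76 mm across, 62 mm tall, left of the stand; origin at the centre of its underside.
- jar_rear: Bystander: low screw-lid jar, 76 mm across, 68 mm tall, beyond the stand; origin at the centre of its underside.
There are look-alikes about, which are no part of the job. What is shaped like the mill but purple is not meant.

How it is judged:
On the way:
1. the mill, standing upright on the pan, is kept pressed lightly against the guide pins ((contact force between mill and pan_c1 above 0.5 N or contact force between mill and pan_c2 above 0.5 N) and angle between mill's own z axis and vertical below 0.1 rad and contact force between mill and pan_c0 above 0.2 N), for 0.3 s.
At the end, for the whole second after the job is handed in: The mill stands upright and still on the pan, released, its axis within 4 mm of the pan's centre (so no edge overhangs the rim) (horizontal distance between mill and pan_c0 below 0.004 m and z of mill in the frame of stand_mid between -0.003 and 0.003 m and angle between mill's own z axis and vertical below 0.05 rad and linear speed of mill below 0.01 m/s and contact force between mill and the fingers below 0.05 N); the robot touches nothing.
It fails at once if the pan is shoved more than 3 mm along its rails (distance of pan_c0 from where it was at the start of the episode above 0.003 m).
It fails at once if the mill is pressed or dropped on the stand with more than 25 N (contact force between mill and stand above 25 N).
It fails at once if a bystander is pushed more than 15 mm or tipped (distance of any of shaker, spice, gourd, jar_left, jar_rear from where it was at the start of the episode above 0.015 m or angle between any of shaker, spice, gourd, jar_left, jar_rear's own z axis and vertical above 0.3 rad).
It also fails if it takes over 61 s, if anything falls off the work surface, if the arm or the gripper's body presses on something with over 40 N, if the wrist force passes 120 N, or if a joint passes its speed limit or range.

ROBOT

A 6-joint arm with a two-finger parallel gripper is mounted at the origin on a cart in front of the work surface, level with it; the furniture and walls round the work are solid. World frame = base frame: x ahead of the robot, y to its left, z up, the work surface at z = 0. Lengths are in m, angles in rad, forces in N, time in s.
With the tool pointing down it reaches from about 0.25 to 0.725 m from the base axis. Payload 4 kg.
Tool frame: the origin (TCP) lies at the very end of the fingers, on their centre line; the grasp point (between the pads) lies 19 mm behind it; z points along the fingers, y is the line along which they close (so a half turn about z gives the same grasp; the last joint's range is limited). The gripper opens to 85 mm and grips with 20 to 120 N. Pads are 22 mm wide; open, the fingers measure 114 mm over their backs; the gripper's body (76 mm by 85 mm) begins 54 mm behind the grasp point. The pads swing forward as they close: fully open they stand 13 mm farther back than shut.
Start: joints at [-1.313, 0.241, 0.005, 1.335, 0, 1.571], TCP at [0.127, -0.483, 0.231] pointing down, gripper open.
Joint ranges: [-2.72, 2.72], [-1.05, 1.87], [-1.09, 1.28], [-1.99, 2.15], [-1.42, 1.44], [-3.14, 3.14]. Speed limits (rad/s): [2.79, 2.79, 3.14, 3.14, 3.14, 3.14].

INTERFACE

Orientations are given as a unit quaternion [x, y, z, w].
In Python, from workcell import bot, vision, workorder, boxes_of gives the robot as it stands.
- The arm moves only by the tool send_rows, never from a script. Its argument "motion" is text: rows parted by semicolons, each of 5 numbers parted by spaces: the closure, from -1 (fully open) to 1 (shut), so that 0 is half open, then the shift along the tool's x, y, z in cm, then the turn about the tool's z in rad. In form: claw x y z twist; .... A call has 1 to 5 rows; each row is the pose to reach, as a shift and turn from the pose commanded when the call began, along the tool's axes at that moment; what a row does not reach only later rows make up. A row lasts 1/10 s, in which the tool goes at most 50 mm and 8.59 degrees, less where a joint would pass 70% of its speed; a pose out of reach is approached as far as the arm can. A call with a gripper value outside its range is refused whole. The fingers move at their own pace and stop on an object; the grip force is fixed at half the most. Time passes only in rows, so rows that repeat a pose let the fingers close. It gives the time, the measured TCP pose, the force, the opening and the grip force at its end, in the units of the state.
- bot.get_obs(): the state, without advancing time (a new reading comes with each control period).
- vision.camera(name): name is "side" or "top"; returns the picture (384x512x3 uint8, red, green, blue); there is no depth.
- vision.camera_model(name): a dict with "fov_y" (degrees; the focal length in pixels is half the picture's height over the tangent of half this angle, whatever the lens; pixels are square), "cx", "cy" (the principal point, pixels), "k1" (the pictures are not rectified: a ray, as slopes to the right and down, at radius r is drawn at 1 + k1 r^2 times it, then the intrinsics apply), "world_from_camera" (4x4, takes a point from camera to world coordinates). Camera axes: x right, y down, z forward; pixel columns grow to the right and rows downward; lengths in m; the calibration is good to about 2 mm. A picture is of the moment at which its call begins. camera_model takes no time and is no camera call.
- workorder.job_done(): hands the job in; it is judged then, once.
Trained networks look in the newest picture that a camera, given by its name, has taken for a name from the list of things; names that differ only in an ending like _2 or _b are one class to them, and where a whole thing is asked for, a point or a joint stands for the part that bears it (a point fixed in the world has none). Each returns a list of dicts, best first, with "conf" (0 to 1); they miss things now and then, are a little off and sometimes report something else, mostly with a low value. They report only what shows in the picture. A call takes as long as a camera call. They do not tell look-alikes from the thing itself.
- boxes_of(camera, target): "rect" ([centre column, centre row, width, height] in pixels, round what is visible of it).
The state is a dict: "clock": time; "joint_pos": joint angles; "joint_vel": joint speeds; "tau": joint torques, N m; "eef_pos": TCP position; "tool_rot": TCP orientation; "ft_force": force on the tool from outside, world axes, zero at the start; "ft_torque": the same for the moment, N m; "grip_width": finger opening in m; "grasp_force": force on a finger pad.
Only numpy, scipy, OpenCV 4.12 (cv2) and the standard library are available. Lean on these libraries where they do the work, as an engineer would, in place of code of your own. Each camera call takes 0.05 s, during which the arm holds its last target. There are 200 camera calls.

## Working session

There is one attempt and no reset: what is moved stays moved. The work goes in short steps, Python scripts to look and compute and a tool call to move; the robot and the scene stay as the last step left them, time stands still between calls to the robot, and variables do not carry over. Pictures are saved under pics/ and viewed, at most 10 in all, crops included, and the job is handed in when it is done.

Besides the shell and the picture viewer there is one more tool, called as a command line: name --argument value ..., lists and objects as JSON in quotes. send_rows: Moves the arm, as the interface text tells. Its arguments: {"type":"object","properties":{"motion":{"type":"string"}},"required":["motion"]}

```bash
mkdir -p pics; cat > h.py <<'E'
import numpy as np, cv2
from workcell import bot, vision, workorder, boxes_of
def ray(cam,u,v):
    m=vision.camera_model(cam); f=192/np.tan(np.radians(m['fov_y'])/2)
    K=np.array([[f,0,m['cx']],[0,f,m['cy']],[0,0,1.]])
    d=np.array([(u-m['cx'])/f,(v-m['cy'])/f]); s=d.copy()
    for _ in range(30): s=d/(1+m['k1']*(s@s))
    T=np.array(m['world_from_camera']); return T[:3,3],T[:3,:3]@np.array([s[0],s[1],1])
def atz(cam,u,v,z):
    o,d=ray(cam,u,v); return o+d*(z-o[2])/d[2]
def proj(cam,P):
    m=vision.camera_model(cam); f=192/np.tan(np.radians(m['fov_y'])/2)
    T=np.array(m['world_from_camera']); c=T[:3,:3].T@(np.array(P)-T[:3,3]); s=c[:2]/c[2]
    s=s*(1+m['k1']*(s@s)); return s*f+[m['cx'],m['cy']]
def save(cam,name,crop=None,k=1):
    im=vision.camera(cam)[:,:,::-1]
    if crop: im=im[crop[1]:crop[3],crop[0]:crop[2]]
    cv2.imwrite('pics/'+name,cv2.resize(im,None,fx=k,fy=k,interpolation=cv2.INTER_CUBIC)); 
E
python3 - <<'E'
from h import *
np.set_printoptions(precision=3,suppress=True)
save('top','t0.png',k=1.5); save('side','s0.png',k=1.5)
for c in ('top','side'):
    m=vision.camera_model(c); print(c,m['fov_y'],m['k1'],np.array(m['world_from_camera']))
    for t in ('mill','stand','shaker','spice','gourd','jar_left','jar_rear'):
        print(t,[(np.round(b['rect']),round(b['conf'],2)) for b in boxes_of(c,t)][:4])
o=bot.get_obs(); print(o['eef_pos'],o['tool_rot'],o['clock'])
E
```

```text
top 46.62018918983278 -0.1283760748725119 [[ 0.028 -0.982  0.189  0.296]
 [-0.999 -0.03  -0.01  -0.037]
 [ 0.016 -0.189 -0.982  1.302]
 [ 0.     0.     0.     1.   ]]
mill [(array([383., 268.,  26.,  17.]), 0.85), (array([328., 247.,  30.,  21.]), 0.64), (array([356., 205.,  29.,  22.]), 0.58)]
stand [(array([224., 211.,  35.,  72.]), 0.9)]
shaker []
spice [(array([325., 213.,  19.,  20.]), 0.85)]
gourd [(array([281., 229.,  22.,  18.]), 0.67)]
jar_left [(array([124., 204.,  31.,  25.]), 0.76)]
jar_rear [(array([250., 133.,  32.,  22.]), 0.78)]
side 51.09032653436648 -0.06632091028726067 [[ 0.354 -0.69   0.632 -0.401]
 [-0.935 -0.264  0.235 -0.383]
 [ 0.005 -0.674 -0.738  1.157]
 [ 0.     0.     0.     1.   ]]
mill [(array([303., 242.,  19.,  37.]), 0.98), (array([344., 270.,  26.,  33.]), 0.91), (array([335., 228.,  21.,  24.]), 0.83), (array([232., 212.,  35.,  34.]), 0.39)]
stand [(array([232., 212.,  33.,  36.]), 0.95)]
shaker [(array([332., 248.,  16.,  20.]), 0.68)]
spice [(array([308., 219.,  12.,  26.]), 0.6)]
gourd [(array([268., 229.,  18.,  16.]), 0.75)]
jar_left [(array([158., 184.,   9.,  10.]), 0.41), (array([331., 248.,  15.,  21.]), 0.17)]
jar_rear []
[ 0.127 -0.483  0.231] [0.992 0.129 0.    0.   ] 0.8
```

View pics/t0.png

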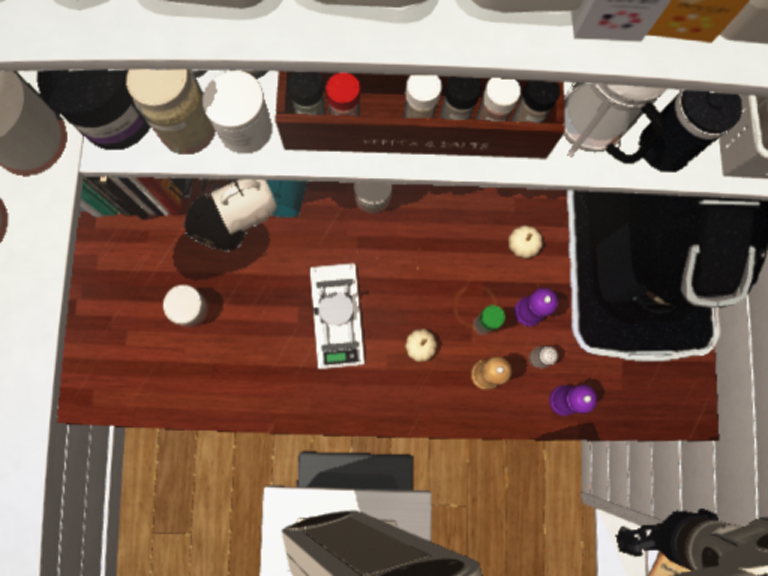

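View pics/s0.png

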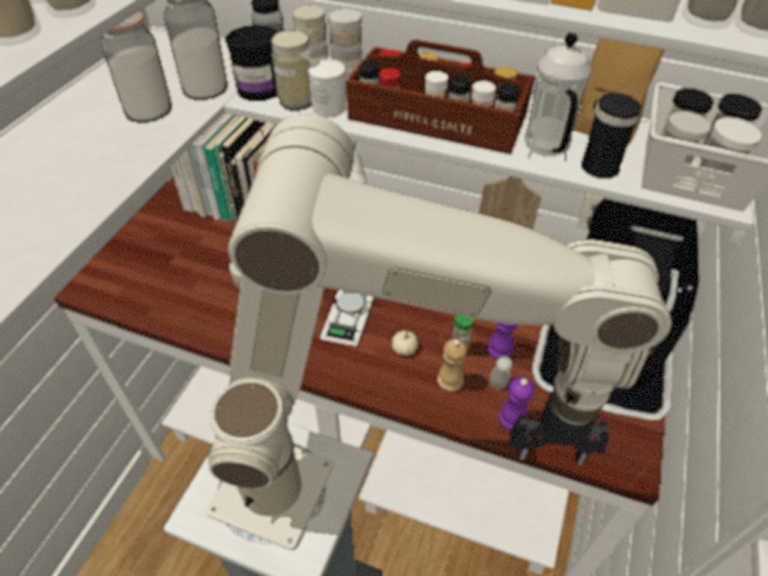

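Candidates in the top view (original pixels): wooden mill (328,247), purple (383,268), purple (356,205). Only the first is light wood, so it is the one meant. I'll confirm it in an enlarged crop, and also enlarge the stand.

```bash
python3 - <<'E'
from h import *
im=vision.camera('top')[:,:,::-1]; si=vision.camera('side')[:,:,::-1]
r=lambda a,k:cv2.resize(a,None,fx=k,fy=k,interpolation=cv2.INTER_CUBIC)
A=r(im[165:255,195:255],6); B=r(im[190:280,265:405],2.85)[:270,:400]
C=r(si[195:275,250:370],3.33)[:270,:400]
out=np.zeros((540,770,3),np.uint8); out[:,:360]=A; out[:B.shape[0],365:365+B.shape[1]]=B; out[270:270+C.shape[0],365:365+C.shape[1]]=C
cv2.imwrite('pics/c1.png',out)
E
```

```text
(no output)
```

View pics/c1.png

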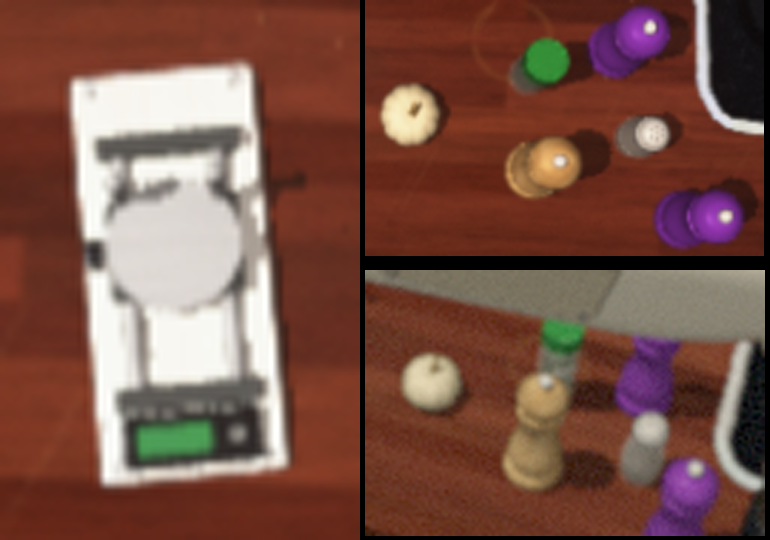

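The crop confirms the wooden mill: top knob at top px (333.4,246.5) and side px (304.4,228.6). The pan centre is at about (224.1,206.2) in the top view, with the stand's corners clear. Next I compute positions.

```bash
python3 - <<'E'
from h import *
np.set_printoptions(precision=4,suppress=True)
a,d=ray('top',333.4,246.5); b,e=ray('side',304.4,228.6)
d/=np.linalg.norm(d); e/=np.linalg.norm(e)
s=np.linalg.lstsq(np.c_[d,-e],b-a,rcond=None)[0]; print('knob tri',a+d*s[0],b+e*s[1])
print('knob top z.149',atz('top',333.4,246.5,.149),'head',atz('top',331.7,247.2,.125),'side',atz('side',304.4,228.6,.149))
C=np.array([[72,78],[248,65],[288,467],[103,485]])/6+[195,165]
W=np.array([atz('top',*c,.012) for c in C]); print(W); m=W.mean(0); ax=(W[0]+W[1]-W[2]-W[3])[:2]; print('stand',m,'yaw',np.arctan2(ax[1],ax[0]),np.linalg.norm(ax)/2)
print('pan',atz('top',224.1,206.2,.034))
for n,(u,v,z) in dict(spice=(325,213,.1),gourd=(281,229,.03),shak=(363.5,237,.085),purp=(391.6,265,.148),purp2=(365,200,.148),jr=(250,133,.05),jl=(124,204,.05)).items(): print(n,atz('top',u,v,z)[:2])
E
```

```text
knob tri [ 0.3759 -0.2643  0.1427] [ 0.3749 -0.2622  0.1422]
knob top z.149 [ 0.3754 -0.263   0.149 ] head [ 0.3751 -0.2632  0.125 ] side [ 0.3698 -0.263   0.149 ]
[[ 0.5768  0.0855  0.012 ]
 [ 0.586  -0.0012  0.012 ]
 [ 0.3886 -0.0272  0.012 ]
 [ 0.3772  0.0614  0.012 ]]
stand [0.4822 0.0296 0.012 ] yaw 0.12556307026346994 0.20007517402110617
pan [0.4905 0.0303 0.034 ]
spice [ 0.4698 -0.2496]
gourd [ 0.43   -0.1349]
shak [ 0.4079 -0.3598]
purp [ 0.3304 -0.4174]
purp2 [ 0.5006 -0.3487]
jr [ 0.7078 -0.0378]
jl [0.4853 0.3168]
```

```bash
cat >> h.py <<'E'
from scipy.spatial.transform import Rotation as R
def go(p,yaw=.126):
    o=bot.get_obs(); r=R.from_quat(o['tool_rot']); M=r.as_matrix(); y=np.arctan2(M[1,0],M[0,0])
    print('t',o['clock'],'tcp',np.round(o['eef_pos'],4),'yaw',round(y,4),'shift cm',np.round(M.T@(np.array(p)-o['eef_pos'])*100,2),'twist',round(y-yaw,3),'F',np.round(o['ft_force'],2),'w',o['grip_width'],'g',o['grasp_force'])
E
python3 -c "
from h import *
go([.375,-.2632,.2])"
```

```text
t 0.9 tcp [ 0.1275 -0.4835  0.2313] yaw 0.2578 shift cm [ 29.55 -14.99   3.13] twist 0.132 F [ 0.18 -0.16  1.13] w 0.08527421166787184 g 0.0
```

send_rows --motion "-1 14 -7 0 0.07; -1 29.6 -14.9 0 0.133; -1 29.6 -14.9 0 0.133; -1 29.6 -14.9 0 0.133; -1 29.6 -14.9 0 0.133"

```text
clock: 1.4
eef_pos: [0.3159, -0.3165, 0.2316]
tool_rot: [0.998, 0.062, 0.0, 0.0]
ft_force: [1.1, -0.6, 0.3]
grip_width: 0.0854
grasp_force: 0.0
```

send_rows --motion "-1 0 0 0 0; -1 0 0 0 0"

```text
clock: 1.6
eef_pos: [0.3156, -0.3171, 0.2314]
tool_rot: [0.998, 0.064, -0.0, 0.0]
ft_force: [-0.3, 0.2, -0.5]
grip_width: 0.0855
grasp_force: 0.0
```

```bash
python3 -c "
from h import *
go([.375,-.2632,.2])"
```

```text
t 1.6 tcp [ 0.3156 -0.3171  0.2314] yaw 0.1285 shift cm [ 6.58 -4.58  3.14] twist 0.002 F [-0.26  0.15 -0.45] w 0.08549929140528581 g 0.0
```

send_rows --motion "-1 4 -3 2 0; -1 6.6 -4.6 5 0; -1 6.6 -4.6 5 0; -1 6.6 -4.6 5 0"

```text
clock: 2.0
eef_pos: [0.3734, -0.2646, 0.1806]
tool_rot: [0.998, 0.062, -0.001, -0.0]
ft_force: [0.4, 0.6, 0.8]
grip_width: 0.0852
grasp_force: 0.0
```

```bash
python3 - <<'E'
from h import *
go([.375,-.2632,.101])
a=vision.camera('top')[:,:,::-1][195:295,270:390]; b=vision.camera('side')[:,:,::-1][170:270,250:370]
cv2.imwrite('pics/c2.png',cv2.resize(np.hstack([a,b]),None,fx=3.3,fy=3.3,interpolation=cv2.INTER_CUBIC))
E
```

```text
t 2.0 tcp [ 0.3734 -0.2646  0.1806] yaw 0.1236 shift cm [ 0.19 -0.12  7.96] twist -0.002 F [0.44 0.59 0.76] w 0.08521524382368736 g 0.0
```

View pics/c2.png

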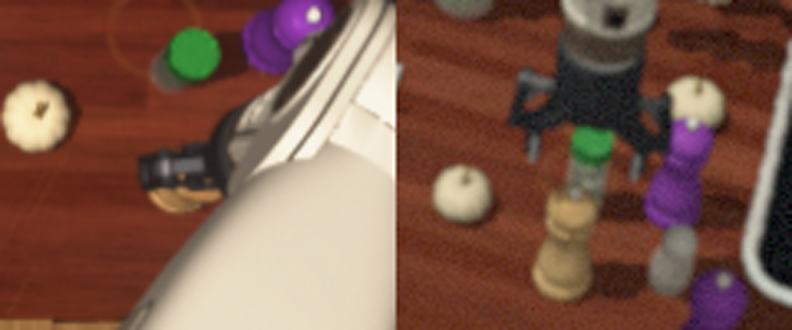

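The gripper is centred over the wooden mill: in the side view the fingertips straddle its knob, at crop (533,155) and (636,173). Descending now.

send_rows --motion "-1 0.2 -0.1 3 0; -1 0.2 -0.1 6 0; -1 0.2 -0.1 8 0; -1 0.2 -0.1 8 0; -1 0.2 -0.1 8 0"

```text
clock: 2.6
eef_pos: [0.3763, -0.2641, 0.1024]
tool_rot: [0.998, 0.061, 0.0, 0.0]
ft_force: [0.2, 0.1, 0.2]
grip_width: 0.0857
grasp_force: 0.0
```

send_rows --motion "1 0 0 0 0; 1 0 0 0 0; 1 0 0 0 0; 1 0 0 0 0; 1 0 0 0 0"

```text
clock: 3.1
eef_pos: [0.3775, -0.2632, 0.1031]
tool_rot: [0.998, 0.063, 0.001, 0.001]
ft_force: [-1.0, 2.8, 6.5]
grip_width: 0.0456
grasp_force: 60.5
```

send_rows --motion "1 0 0 0 0; 1 0 0 0 0; 1 0 0 0 0"

```text
clock: 3.4
eef_pos: [0.3775, -0.2632, 0.1031]
tool_rot: [0.998, 0.063, 0.001, 0.001]
ft_force: [-0.9, 1.6, 5.9]
grip_width: 0.0462
grasp_force: 60.5
```

send_rows --motion "1 0 0 -1 0; 1 0 0 -5 0; 1 0 0 -9.5 0; 1 0 0 -9.5 0"

```text
clock: 3.8
eef_pos: [0.3797, -0.2651, 0.2029]
tool_rot: [0.998, 0.062, 0.005, 0.004]
ft_force: [1.0, -0.1, -1.3]
grip_width: 0.0455
grasp_force: 62.1
```

```bash
python3 -c "
from h import *
go([.484,.030,.2])"
```

```text
t 3.8 tcp [ 0.3797 -0.2651  0.2029] yaw 0.125 shift cm [ 14.02 -27.98   0.18] twist -0.001 F [ 1.   -0.11 -1.32] w 0.045533438173619156 g 62.14283104763126
```

send_rows --motion "1 2 -4 0 0; 1 4 -8 0 0; 1 6 -12 0 0; 1 8 -16 0 0; 1 10 -20 0 0"

```text
clock: 4.3
eef_pos: [0.4506, -0.0502, 0.1961]
tool_rot: [0.998, 0.062, -0.0, 0.0]
ft_force: [1.0, -0.6, -2.0]
grip_width: 0.0462
grasp_force: 62.4
```

send_rows --motion "1 2 -4 0 0; 1 3.5 -7 0 0; 1 4 -8 0 0; 1 4 -8 0 0; 1 4 -8 0 0"

```text
clock: 4.8
eef_pos: [0.4798, 0.0317, 0.1959]
tool_rot: [0.998, 0.062, -0.001, 0.0]
ft_force: [-0.6, 0.0, -2.8]
grip_width: 0.0461
grasp_force: 62.5
```

```bash
python3 - <<'E'
from h import *
go([.484,.030,.142])
a=vision.camera('top')[:,:,::-1][155:255,175:275]; b=vision.camera('side')[:,:,::-1][130:230,200:300]
cv2.imwrite('pics/c3.png',cv2.resize(np.hstack([a,b]),None,fx=4,fy=4,interpolation=cv2.INTER_CUBIC))
E
```

```text
t 4.8 tcp [0.4798 0.0317 0.1959] yaw 0.1246 shift cm [0.41 0.22 5.39] twist -0.001 F [-0.61  0.02 -2.76] w 0.04609411530043679 g 62.48678118989574
```

View pics/c3.png

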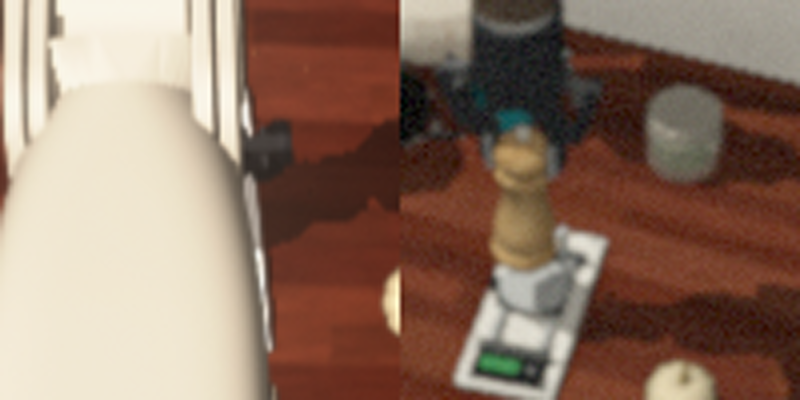

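The side view shows the mill held upright just above the pan, knob at side px (230.5,162.5); the arm hides the top view. I check the mill's position relative to the tool.

```bash
python3 - <<'E'
from h import *
print(atz('side',304.4,228.6,.1425),atz('side',230.5,162.5,.2353), proj('side',[.4905,.0303,.034]))
# foot predicted pixels for mill axis at tcp-(.0025): left/right/bottom
for P in ([.4773,.0315,.0928],[.4798,.0317,.0928]): print(proj('side',P))
E
```

```text
[ 0.3747257  -0.26224074  0.1425    ] [0.48094228 0.03252878 0.2353    ] [234.21786207 200.44804728]
[231.94299684 192.15540962]
[232.16330687 191.65906762]
```

send_rows --motion "1 0.5 0.2 2 0; 1 0.5 0.2 4 0; 1 0.5 0.2 4.9 0; 1 0.5 0.2 4.9 0; 1 0.5 0.2 4.9 0"

```text
clock: 5.4
eef_pos: [0.4858, 0.0305, 0.1478]
tool_rot: [0.998, 0.062, 0.0, -0.0]
ft_force: [0.2, -0.2, -1.0]
grip_width: 0.0459
grasp_force: 62.5
```

send_rows --motion "1 0 0 0 0; 1 0 0 0.1 0; 1 0 0 0.2 0; 1 0 0 0.2 0"

```text
clock: 5.8
eef_pos: [0.4857, 0.0312, 0.1455]
tool_rot: [0.998, 0.062, 0.0, 0.0]
ft_force: [0.2, -0.7, -0.9]
grip_width: 0.0463
grasp_force: 62.5
```

send_rows --motion "1 0 0 0.2 0; 1 0 0 0.4 0; 1 0 0 0.5 0; 1 0 0 0.5 0; 1 0 0 0.5 0"

```text
clock: 6.3
eef_pos: [0.4856, 0.0311, 0.1402]
tool_rot: [0.998, 0.062, -0.0, -0.0]
ft_force: [-0.3, -0.6, -1.3]
grip_width: 0.046
grasp_force: 62.5
```

send_rows --motion "1 0 0 0.05 0; 1 0 0 0.1 0; 1 0 0 0.15 0; 1 0 0 0.15 0"

```text
clock: 6.7
eef_pos: [0.4856, 0.0311, 0.1387]
tool_rot: [0.998, 0.062, -0.0, -0.0]
ft_force: [0.1, -0.4, -1.6]
grip_width: 0.0457
grasp_force: 62.5
```

send_rows --motion "1 0 0 0.05 0; 1 0 0 0.1 0; 1 0 0 0.1 0; 1 0 0 0.1 0"

```text
clock: 7.1
eef_pos: [0.4857, 0.0311, 0.1378]
tool_rot: [0.998, 0.062, 0.0, 0.0]
ft_force: [1.2, -0.1, -2.1]
grip_width: 0.0461
grasp_force: 62.5
```

send_rows --motion "1 0 0 0.05 0; 1 0 0 0.05 0; 1 0 0 0.05 0"

```text
clock: 7.4
eef_pos: [0.4857, 0.0311, 0.1373]
tool_rot: [0.998, 0.062, 0.0, -0.0]
ft_force: [-0.2, -0.4, -1.4]
grip_width: 0.0458
grasp_force: 62.5
```

send_rows --motion "1 0 0 0.05 0; 1 0 0 0.05 0; 1 0 0 0.05 0"

```text
clock: 7.7
eef_pos: [0.4859, 0.0312, 0.1372]
tool_rot: [0.998, 0.062, 0.0, -0.0]
ft_force: [0.0, -0.1, 2.1]
grip_width: 0.0459
grasp_force: 62.8
```

Contact with the pan is felt at about 3.7 N. Now I slide towards the pins in small steps.

send_rows --motion "1 0.05 0.05 0 0; 1 0.1 0.1 0 0; 1 0.15 0.1 0 0; 1 0.2 0.1 0 0; 1 0.2 0.1 0 0"

```text
clock: 8.2
eef_pos: [0.4877, 0.0309, 0.1373]
tool_rot: [0.998, 0.063, 0.0, -0.001]
ft_force: [-2.0, 2.5, 6.2]
grip_width: 0.0456
grasp_force: 63.2
```

send_rows --motion "1 0.05 0 0 0; 1 0.1 0 0 0; 1 0.1 0 0 0"

```text
clock: 8.5
eef_pos: [0.4885, 0.031, 0.1374]
tool_rot: [0.998, 0.063, -0.0, -0.001]
ft_force: [-3.0, 2.7, 6.7]
grip_width: 0.0458
grasp_force: 63.3
```

send_rows --motion "1 0.05 0 0 0; 1 0.05 0 0 0; 1 0.05 0 0 0"

```text
clock: 8.8
eef_pos: [0.4889, 0.031, 0.1375]
tool_rot: [0.998, 0.063, -0.0, -0.001]
ft_force: [-3.0, 1.8, 7.8]
grip_width: 0.0462
grasp_force: 63.3
```

send_rows --motion "1 0 0 -0.03 0; 1 0 0 -0.05 0; 1 0 0 -0.05 0"

```text
clock: 9.1
eef_pos: [0.4889, 0.031, 0.1375]
tool_rot: [0.998, 0.062, -0.0, -0.001]
ft_force: [-3.4, 2.3, 6.1]
grip_width: 0.0455
grasp_force: 63.2
```

```bash
python3 -c "
from h import *
go([.4905,.0305,.1372]);print(bot.get_obs()['ft_torque'])"
```

```text
t 9.1 tcp [0.4889 0.031  0.1375] yaw 0.1251 shift cm [0.15 0.07 0.03] twist -0.001 F [-3.42  2.29  6.12] w 0.0455059132673994 g 63.18119846033369
[ 0.75048834  0.77513775 -0.01746623]
```

send_rows --motion "1 0 0 -0.04 0; 1 0 0 -0.06 0; 1 0 0 -0.06 0; 1 0 0 -0.06 0"

```text
clock: 9.5
eef_pos: [0.4892, 0.0302, 0.1374]
tool_rot: [0.998, 0.062, -0.0, 0.0]
ft_force: [0.4, -0.1, -1.7]
grip_width: 0.0459
grasp_force: 62.5
```

send_rows --motion "1 0 0 -0.03 0; 1 0 0 -0.03 0; 1 0 0 -0.03 0"

```text
clock: 9.8
eef_pos: [0.4893, 0.0305, 0.1381]
tool_rot: [0.998, 0.062, -0.0, 0.0]
ft_force: [0.4, -1.0, -2.0]
grip_width: 0.0459
grasp_force: 62.5
```

The load drops to zero once lifted, so that was friction and the pins haven't been reached. I set it down lightly and go on.

send_rows --motion "1 0 0 0.05 0; 1 0 0 0.07 0; 1 0 0 0.07 0; 1 0 0 0.07 0"

```text
clock: 10.2
eef_pos: [0.4892, 0.0306, 0.1375]
tool_rot: [0.998, 0.062, -0.0, 0.0]
ft_force: [0.5, 0.0, -2.2]
grip_width: 0.0462
grasp_force: 62.5
```

send_rows --motion "1 0.05 0 0 0; 1 0.1 0 0 0; 1 0.1 0 0 0"

```text
clock: 10.5
eef_pos: [0.4904, 0.0307, 0.1375]
tool_rot: [0.998, 0.062, 0.0, 0.0]
ft_force: [-0.2, -0.4, -1.7]
grip_width: 0.0459
grasp_force: 62.5
```

send_rows --motion "1 0.05 0 0 0; 1 0.05 0 0 0; 1 0.05 0 0 0"

```text
clock: 10.8
eef_pos: [0.4907, 0.0307, 0.1375]
tool_rot: [0.998, 0.062, -0.0, 0.0]
ft_force: [-0.2, 0.0, -2.1]
grip_width: 0.0458
grasp_force: 62.5
```

Just hovering. I keep going in x here, without friction, to feel for the pins.

send_rows --motion "1 0.05 0 0 0; 1 0.05 0 0 0; 1 0.05 0 0 0"

```text
clock: 11.1
eef_pos: [0.4913, 0.0308, 0.1375]
tool_rot: [0.998, 0.062, 0.0, -0.0]
ft_force: [0.0, -0.7, -2.1]
grip_width: 0.0459
grasp_force: 62.5
```

send_rows --motion "1 0.05 0 0 0; 1 0.05 0 0 0; 1 0.05 0 0 0"

```text
clock: 11.4
eef_pos: [0.4917, 0.0309, 0.1375]
tool_rot: [0.998, 0.062, -0.0, -0.0]
ft_force: [0.8, -0.7, -1.8]
grip_width: 0.0459
grasp_force: 62.5
```

send_rows --motion "1 0.05 0 0 0; 1 0.05 0 0 0; 1 0.05 0 0 0"

```text
clock: 11.7
eef_pos: [0.4923, 0.0309, 0.1375]
tool_rot: [0.998, 0.062, 0.0, 0.0]
ft_force: [0.1, -0.1, -1.2]
grip_width: 0.0461
grasp_force: 62.5
```

send_rows --motion "1 0.05 0 0 0; 1 0.05 0 0 0; 1 0.05 0 0 0"

```text
clock: 12.0
eef_pos: [0.4927, 0.031, 0.1375]
tool_rot: [0.998, 0.062, -0.0, 0.0]
ft_force: [0.1, 0.1, -0.8]
grip_width: 0.0454
grasp_force: 62.5
```

send_rows --motion "1 0.05 0 0 0; 1 0.05 0 0 0; 1 0.05 0 0 0"

```text
clock: 12.3
eef_pos: [0.4932, 0.031, 0.1375]
tool_rot: [0.998, 0.062, -0.0, -0.0]
ft_force: [0.0, 0.8, -1.1]
grip_width: 0.0458
grasp_force: 62.5
```

send_rows --motion "1 0.05 0 0 0; 1 0.05 0 0 0; 1 0.05 0 0 0"

```text
clock: 12.6
eef_pos: [0.4937, 0.0311, 0.1375]
tool_rot: [0.998, 0.062, 0.0, -0.0]
ft_force: [0.1, 0.7, -1.5]
grip_width: 0.0461
grasp_force: 62.5
```

send_rows --motion "1 0.05 0 0 0; 1 0.05 0 0 0; 1 0.05 0 0 0"

```text
clock: 12.9
eef_pos: [0.4942, 0.0312, 0.1375]
tool_rot: [0.998, 0.062, 0.0, -0.0]
ft_force: [-0.7, 0.4, -1.8]
grip_width: 0.0459
grasp_force: 62.5
```

send_rows --motion "1 0.05 0 0 0; 1 0.05 0 0 0; 1 0.05 0 0 0"

```text
clock: 13.2
eef_pos: [0.4947, 0.0312, 0.1375]
tool_rot: [0.998, 0.062, -0.0, -0.0]
ft_force: [0.4, 0.1, -1.8]
grip_width: 0.0456
grasp_force: 62.5
```

```bash
python3 - <<'E'
from h import *
go([.4905,.0305,.1372]);print(bot.get_obs()['ft_torque'])
b=vision.camera('side')[:,:,::-1][140:240,190:290]
cv2.imwrite('pics/c4.png',cv2.resize(b,None,fx=6,fy=6,interpolation=cv2.INTER_CUBIC))
E
```

```text
t 13.2 tcp [0.4947 0.0312 0.1375] yaw 0.1248 shift cm [-0.43  0.02  0.03] twist -0.001 F [ 0.44  0.12 -1.81] w 0.04557080483840163 g 62.47209817476687
[ 0.00558876  0.01026631 -0.03509327]
```

View pics/c4.png

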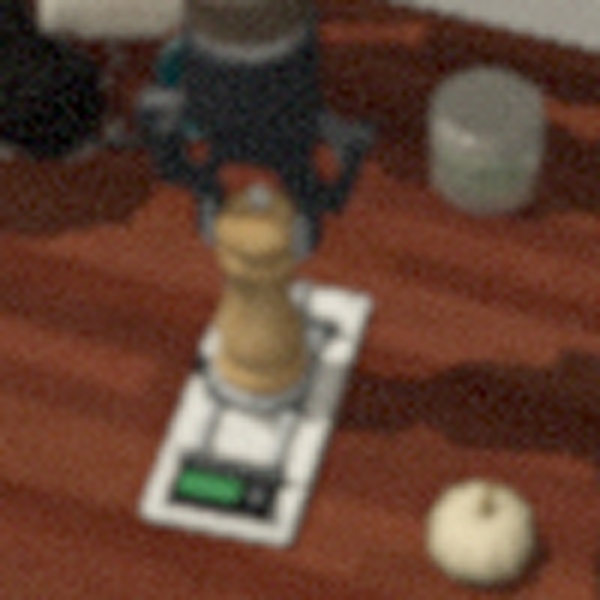

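The mill sits over the pan, with a strip of the near rim showing at crop (262,402), so the pins are still a little ahead. Torque is the cleaner signal; continuing.

send_rows --motion "1 0.05 0 0 0; 1 0.05 0 0 0; 1 0.1 0 0 0; 1 0.1 0 0 0"

```text
clock: 13.65
eef_pos: [0.4956, 0.0314, 0.1374]
tool_rot: [0.998, 0.062, -0.0, -0.0]
ft_force: [-0.7, 1.0, -2.0]
grip_width: 0.0456
grasp_force: 62.5
```

send_rows --motion "1 0.05 0 0 0; 1 0.05 0 0 0; 1 0.05 0 0 0"

```text
clock: 13.95
eef_pos: [0.496, 0.0314, 0.1375]
tool_rot: [0.998, 0.062, -0.0, -0.0]
ft_force: [-0.8, 0.4, -1.7]
grip_width: 0.0459
grasp_force: 62.5
```

```bash
python3 - <<'E'
from h import *
go([.4905,.0305,.1372]);print(bot.get_obs()['ft_torque'])
E
```

```text
t 13.95 tcp [0.496  0.0314 0.1375] yaw 0.1248 shift cm [-0.56  0.02  0.03] twist -0.001 F [-0.78  0.39 -1.71] w 0.04589885099886275 g 62.48589692542737
[0.09397067 0.30550651 0.0187216 ]
```

Pin contact is showing (moment 0.3 N m, a bit more on the -y pin). I back off slightly, shift 0.5 mm to +y, set the mill down lightly, then press again.

send_rows --motion "1 -0.1 -0.05 0 0; 1 -0.1 -0.05 0.03 0; 1 -0.1 -0.05 0.06 0; 1 -0.1 -0.05 0.06 0; 1 -0.1 -0.05 0.06 0"

```text
clock: 14.45
eef_pos: [0.4954, 0.0317, 0.1373]
tool_rot: [0.998, 0.062, 0.0, 0.0]
ft_force: [-0.5, -1.3, 1.7]
grip_width: 0.0455
grasp_force: 62.7
```

```bash
python3 - <<'E'
from h import *
go([.4905,.0305,.1372]);print(bot.get_obs()['ft_torque'])
E
```

```text
t 14.45 tcp [0.4954 0.0317 0.1373] yaw 0.1247 shift cm [-0.5   0.06  0.01] twist -0.001 F [-0.54 -1.28  1.66] w 0.0454838676700924 g 62.737096488734494
[-0.27160232  0.23687397  0.03351849]
```

send_rows --motion "1 0.05 0 0 0; 1 0.1 0 0 0; 1 0.1 0 0 0; 1 0.1 0 0 0"

```text
clock: 14.85
eef_pos: [0.4963, 0.0318, 0.1373]
tool_rot: [0.998, 0.062, 0.0, 0.0]
ft_force: [-2.2, -1.2, 5.3]
grip_width: 0.0458
grasp_force: 63.1
```

```bash
python3 - <<'E'
from h import *
go([.4905,.0305,.1372]);print(bot.get_obs()['ft_torque'])
E
```

```text
t 14.85 tcp [0.4963 0.0318 0.1373] yaw 0.1247 shift cm [-0.59  0.06  0.01] twist -0.001 F [-2.24 -1.18  5.32] w 0.04581428514745379 g 63.0583614924808
[-0.40830282  0.52848367  0.02935981]
```

send_rows --motion "1 0.03 0 0 0; 1 0.05 0 0 0; 1 0.05 0 0 0; 1 0.05 0 0 0"

```text
clock: 15.25
eef_pos: [0.4966, 0.0319, 0.1373]
tool_rot: [0.998, 0.062, 0.0, 0.0]
ft_force: [-3.1, -1.8, 6.1]
grip_width: 0.0455
grasp_force: 63.1
```

```bash
python3 - <<'E'
from h import *
go([.4905,.0305,.1372]);print(bot.get_obs()['ft_torque'])
E
```

```text
t 15.25 tcp [0.4966 0.0319 0.1373] yaw 0.1248 shift cm [-0.62  0.06  0.01] twist -0.001 F [-3.09 -1.77  6.13] w 0.045503124321065264 g 63.117815238911135
[-0.39641721  0.64754375  0.01180229]
```

send_rows --motion "1 0.03 0 0 0; 1 0.05 0 0 0; 1 0.05 0 0 0; 1 0.05 0 0 0"

```text
clock: 15.65
eef_pos: [0.497, 0.0319, 0.1374]
tool_rot: [0.998, 0.062, 0.0, 0.0]
ft_force: [-3.1, -0.7, 6.3]
grip_width: 0.046
grasp_force: 63.2
```

send_rows --motion "1 0.03 0 0 0; 1 0.05 0 0 0; 1 0.05 0 0 0; 1 0.05 0 0 0"

```text
clock: 16.05
eef_pos: [0.4975, 0.0319, 0.1375]
tool_rot: [0.998, 0.062, 0.0, 0.0]
ft_force: [-3.1, -1.9, 7.4]
grip_width: 0.0459
grasp_force: 63.2
```

```bash
python3 - <<'E'
from h import *
go([.4905,.0305,.1372]);print(bot.get_obs()['ft_torque'])
E
```

```text
t 16.05 tcp [0.4975 0.0319 0.1375] yaw 0.1248 shift cm [-0.71  0.06  0.03] twist -0.001 F [-3.06 -1.94  7.41] w 0.04592266972176474 g 63.230957921431354
[-0.50574902  0.80029845 -0.00166166]
```

Friction and pin force mix here. I take off the vertical load to see how much of this is the pins.

send_rows --motion "1 0 0 -0.03 0; 1 0 0 -0.06 0; 1 0 0 -0.06 0; 1 0 0 -0.06 0"

```text
clock: 16.45
eef_pos: [0.4974, 0.032, 0.1375]
tool_rot: [0.998, 0.062, -0.0, 0.0]
ft_force: [-2.5, -2.6, 4.8]
grip_width: 0.046
grasp_force: 63.0
```

```bash
python3 - <<'E'
from h import *
go([.4905,.0305,.1372]);print(bot.get_obs()['ft_torque'])
E
```

```text
t 16.45 tcp [0.4974 0.032  0.1375] yaw 0.1248 shift cm [-0.71  0.06  0.03] twist -0.001 F [-2.46 -2.64  4.84] w 0.04601070130158757 g 63.01355000493274
[-5.50241025e-01  7.32349791e-01  6.81117715e-04]
```

send_rows --motion "1 0 0 -0.03 0; 1 0 0 -0.03 0; 1 0 0 -0.03 0"

```text
clock: 16.75
eef_pos: [0.4974, 0.032, 0.1375]
tool_rot: [0.998, 0.062, -0.0, 0.0]
ft_force: [-2.3, -2.2, 1.5]
grip_width: 0.0458
grasp_force: 62.8
```

```bash
python3 - <<'E'
from h import *
go([.4905,.0305,.1372]);print(bot.get_obs()['ft_torque'])
E
```

```text
t 16.75 tcp [0.4974 0.032  0.1375] yaw 0.1247 shift cm [-0.71  0.06  0.03] twist -0.001 F [-2.32 -2.25  1.52] w 0.0457860951633627 g 62.7815884062089
[-0.62969271  0.57691168 -0.03017777]
```

send_rows --motion "1 0 0 -0.03 0; 1 0 0 -0.03 0; 1 0 0 -0.03 0; 1 0 0 -0.03 0"

```text
clock: 17.15
eef_pos: [0.4974, 0.032, 0.1376]
tool_rot: [0.998, 0.062, -0.0, 0.0]
ft_force: [-1.0, -1.1, -1.9]
grip_width: 0.0459
grasp_force: 62.4
```

```bash
python3 - <<'E'
from h import *
go([.4905,.0305,.1372]);print(bot.get_obs()['ft_torque'])
E
```

```text
t 17.15 tcp [0.4974 0.032  0.1376] yaw 0.1247 shift cm [-0.7   0.06  0.04] twist -0.001 F [-0.98 -1.14 -1.88] w 0.045907494899614855 g 62.3784067058115
[-0.69109032  0.45899119  0.02902931]
```

The +y pin is clearly touching with no pan load (reaction direction (-0.5,-0.7)). I shift 0.3 mm back to -y so both pins share, then set the mill down lightly and press.

send_rows --motion "1 0 0.03 0 0; 1 0 0.03 0.03 0; 1 0 0.03 0.03 0; 1 0 0.03 0.03 0; 1 0 0.03 0.03 0"

```text
clock: 17.65
eef_pos: [0.4976, 0.0319, 0.1377]
tool_rot: [0.998, 0.062, -0.0, -0.0]
ft_force: [-1.7, -1.2, -3.3]
grip_width: 0.0458
grasp_force: 62.4
```

```bash
python3 - <<'E'
from h import *
go([.4905,.0305,.1372]);print(bot.get_obs()['ft_torque'])
E
```

```text
t 17.65 tcp [0.4976 0.0319 0.1377] yaw 0.1249 shift cm [-0.72  0.05  0.05] twist -0.001 F [-1.65 -1.25 -3.28] w 0.04575269258731869 g 62.35519979858509
[-0.48512817  0.49395988  0.02680266]
```

send_rows --motion "1 0.03 0 0 0; 1 0.05 0 0 0; 1 0.05 0 0 0; 1 0.05 0 0 0"

```text
clock: 18.05
eef_pos: [0.4981, 0.0319, 0.1378]
tool_rot: [0.998, 0.062, -0.0, -0.0]
ft_force: [-1.7, -1.6, -2.3]
grip_width: 0.0458
grasp_force: 62.4
```

```bash
python3 - <<'E'
from h import *
go([.4905,.0305,.1372]);print(bot.get_obs()['ft_torque'])
E
```

```text
t 18.05 tcp [0.4981 0.0319 0.1378] yaw 0.1249 shift cm [-0.77  0.05  0.06] twist -0.001 F [-1.72 -1.57 -2.32] w 0.04580917432714299 g 62.379090829881534
[-0.40668945  0.55953097  0.00750928]
```

Pin force is about 2 N. I lower for a light pan load and hold for a second.

send_rows --motion "1 0 0.02 0.04 0; 1 0 0.02 0.07 0; 1 0 0.02 0.07 0; 1 0 0.02 0.07 0; 1 0 0.02 0.07 0"

```text
clock: 18.55
eef_pos: [0.4985, 0.0318, 0.1377]
tool_rot: [0.998, 0.062, 0.001, -0.0]
ft_force: [-2.7, 0.6, 4.6]
grip_width: 0.0461
grasp_force: 63.1
```

```bash
python3 - <<'E'
from h import *
go([.4905,.0305,.1372]);print(bot.get_obs()['ft_torque'])
b=vision.camera('side')[:,:,::-1][150:220,200:270]
cv2.imwrite('pics/c5.png',cv2.resize(b,None,fx=8,fy=8,interpolation=cv2.INTER_CUBIC))
E
```

```text
t 18.55 tcp [0.4985 0.0318 0.1377] yaw 0.1249 shift cm [-0.81  0.03  0.05] twist -0.001 F [-2.72  0.57  4.57] w 0.046126426674020914 g 63.070396523035015
[-0.1961341   0.89334663  0.04976311]
```

View pics/c5.png

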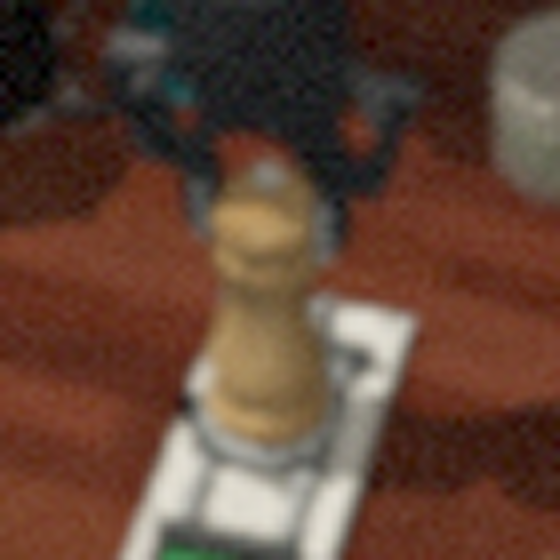

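The mill stands on the pan with an even rim showing at the front, and the reaction is now balanced along the rails. I press a little firmer and hold.

send_rows --motion "1 0.04 0 -0.02 0; 1 0.08 0 -0.03 0; 1 0.08 0 -0.03 0; 1 0.08 0 -0.03 0; 1 0.08 0 -0.03 0"

```text
clock: 19.1
eef_pos: [0.4991, 0.0319, 0.1378]
tool_rot: [0.998, 0.062, 0.0, -0.0]
ft_force: [-2.6, -0.4, 5.1]
grip_width: 0.0457
grasp_force: 63.2
```

```bash
python3 - <<'E'
from h import *
go([.4905,.0305,.1372]);print(bot.get_obs()['ft_torque'])
E
```

```text
t 19.1 tcp [0.4991 0.0319 0.1378] yaw 0.1249 shift cm [-0.87  0.03  0.06] twist -0.001 F [-2.61 -0.37  5.11] w 0.04568268095544154 g 63.195307503046934
[-0.19453671  1.02870763  0.08514135]
```

send_rows --motion "1 0.03 0 -0.02 0; 1 0.05 0 -0.02 0; 1 0.05 0 -0.02 0; 1 0.05 0 -0.02 0; 1 0.05 0 -0.02 0"

```text
clock: 19.6
eef_pos: [0.4995, 0.0319, 0.1378]
tool_rot: [0.998, 0.062, 0.0, -0.0]
ft_force: [-3.9, 0.3, 5.4]
grip_width: 0.0455
grasp_force: 63.2
```

```bash
python3 - <<'E'
from h import *
go([.4905,.0305,.1372]);print(bot.get_obs()['ft_torque'])
E
```

```text
t 19.6 tcp [0.4995 0.0319 0.1378] yaw 0.1249 shift cm [-0.91  0.03  0.06] twist -0.001 F [-3.87  0.28  5.37] w 0.04546108329731607 g 63.19041298902448
[-0.21790669  1.01657345  0.0644318 ]
```

```bash
python3 - <<'E'
from h import *
u=np.array([-.909,-.416])
for x,y in ((.4875,.030),(.4905,.0305),(.4935,.031),(.4965,.0315)):
    c=np.array([x,y]); print(x,'footfront',proj('side',[*(c+.029*u),.034]),'rimfront',proj('side',[*(c+.033*u),.034]),'knob',proj('side',[x,y,.1765]))
E
```

```text
0.4875 footfront [234.23893047 207.01026695] rimfront [234.27523176 207.84616947] knob [232.59782071 173.86908974]
0.4905 footfront [234.42911421 206.38802602] rimfront [234.46570398 207.22166454] knob [232.80250843 173.25646118]
0.4935 footfront [234.61878909 205.76746782] rimfront [234.65566582 206.5988507 ] knob [233.00660716 172.64562412]
0.4965 footfront [234.80795696 205.14858615] rimfront [234.84511913 205.97772174] knob [233.21011922 172.03657134]
```

I unload the pan to about 2 N so that the pins clearly take the horizontal push, and hold there.

send_rows --motion "1 0.02 0 -0.03 0; 1 0.02 0 -0.05 0; 1 0.02 0 -0.05 0; 1 0.02 0 -0.05 0; 1 0.02 0 -0.05 0"

```text
clock: 20.1
eef_pos: [0.4995, 0.0319, 0.1379]
tool_rot: [0.998, 0.062, -0.0, -0.0]
ft_force: [-3.2, -0.2, 2.1]
grip_width: 0.0459
grasp_force: 62.9
```

```bash
python3 - <<'E'
from h import *
go([.4905,.0305,.1372]);print(bot.get_obs()['ft_torque'])
E
```

```text
t 20.1 tcp [0.4995 0.0319 0.1379] yaw 0.1248 shift cm [-0.91  0.02  0.07] twist -0.001 F [-3.22 -0.17  2.09] w 0.04592230806204299 g 62.8769118251148
[-0.14539651  0.98028694  0.07185957]
```

send_rows --motion "1 0.02 0 -0.02 0; 1 0.02 0 -0.02 0; 1 0.02 0 -0.02 0; 1 0.02 0 -0.02 0; 1 0.02 0 -0.02 0"

```text
clock: 20.6
eef_pos: [0.4996, 0.0319, 0.138]
tool_rot: [0.998, 0.062, -0.0, -0.0]
ft_force: [-2.9, -0.2, -0.9]
grip_width: 0.0459
grasp_force: 62.5
```

```bash
python3 - <<'E'
from h import *
go([.4905,.0305,.1372]);print(bot.get_obs()['ft_torque'])
E
```

```text
t 20.6 tcp [0.4996 0.0319 0.138 ] yaw 0.1247 shift cm [-0.92  0.02  0.08] twist -0.001 F [-2.9  -0.21 -0.92] w 0.04594578960534209 g 62.53273963637184
[-0.04927212  0.81003897  0.0845013 ]
```

2.9 N horizontal with almost no pan load: both pins are pressed evenly. I set it down, hold, and release.

send_rows --motion "1 0 0 0.03 0; 1 0 0 0.03 0; 1 0 0 0.03 0; 1 0 0 0.03 0; 1 0 0 0.03 0"

```text
clock: 21.1
eef_pos: [0.4999, 0.0319, 0.138]
tool_rot: [0.998, 0.062, -0.0, -0.0]
ft_force: [-2.7, -0.2, -0.4]
grip_width: 0.046
grasp_force: 62.6
```

send_rows --motion "-0.3 0 0 0 0; -0.5 0 0 0 0; -0.7 0 0 0 0; -1 0 0 0 0; -1 0 0 0 0"

```text
clock: 21.6
eef_pos: [0.5002, 0.0319, 0.1382]
tool_rot: [0.998, 0.062, 0.0, -0.0]
ft_force: [-1.5, 0.1, -0.2]
grip_width: 0.0857
grasp_force: 0.0
```

send_rows --motion "-1 0 0 0 0; -1 0 0 -1 0; -1 0 0 -4 0; -1 0 0 -8 0; -1 0 0 -12 0"

```text
clock: 22.1
eef_pos: [0.4994, 0.0318, 0.2597]
tool_rot: [0.998, 0.062, -0.0, 0.0]
ft_force: [1.5, 0.4, 0.3]
grip_width: 0.0854
grasp_force: 0.0
```

send_rows --motion "-1 -4 0 -2 0; -1 -8 4 -3 0; -1 -12 8 -3 0; -1 -16 12 -3 0; -1 -18 16 -3 0"

```text
clock: 22.6
eef_pos: [0.3456, -0.1368, 0.2893]
tool_rot: [0.998, 0.063, 0.001, 0.0]
ft_force: [0.9, -0.4, -0.4]
grip_width: 0.0855
grasp_force: 0.0
```

send_rows --motion "-1 0 4 0 0; -1 0 8 0 0; -1 0 12 0 0; -1 0 12 0 0"

```text
clock: 23.0
eef_pos: [0.3626, -0.2592, 0.2882]
tool_rot: [0.998, 0.06, 0.0, 0.001]
ft_force: [1.3, -0.2, -0.4]
grip_width: 0.0853
grasp_force: 0.0
```

```bash
python3 - <<'E'
from h import *
go([.4905,.0305,.1372])
a=vision.camera('top')[:,:,::-1][165:255,185:265]; b=vision.camera('side')[:,:,::-1][145:235,190:270]
cv2.imwrite('pics/c6.png',cv2.resize(np.hstack([a,b]),None,fx=5,fy=5,interpolation=cv2.INTER_CUBIC))
E
```

```text
t 23.0 tcp [ 0.3626 -0.2592  0.2882] yaw 0.1194 shift cm [ 16.14 -27.27  15.06] twist -0.007 F [ 1.27 -0.25 -0.42] w 0.08531441296263965 g 0.0
```

View pics/c6.png

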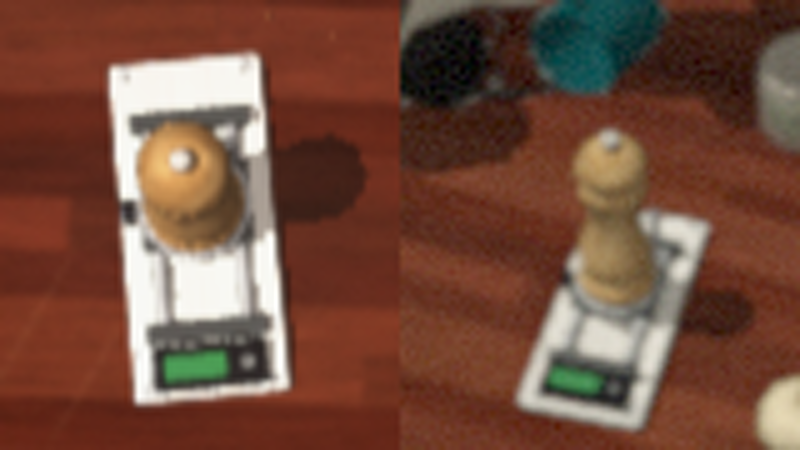

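```bash
python3 - <<'E'
from h import *
print(atz('top',221.4,197,.1765),atz('side',232.2,172.8,.1765))
for P in ([.4905,.0303,.034],[.4945,.031,.034]):
  print([proj('top',np.array(P)+[-.029,-.004,0]),proj('top',np.array(P)+[-.033,-.004,0])])
E
```

```text
[0.49224941 0.03060562 0.1765    ] [0.49180782 0.03330744 0.1765    ]
[array([225.10166793, 216.24560854]), array([225.04794063, 217.63046139])]
[array([224.91149708, 214.85473769]), array([224.85762703, 216.2381397 ])]
```

The mill stands upright and released on the pan. Its knob is at (0.492, 0.031) against a pan centre of about (0.491, 0.030), with an even rim of about 4 mm showing in front.

```bash
python3 -c "
from h import *
print(workorder.job_done())"
```

```text
the job is handed in; nothing more can be done
None
```

I handed the job in at about 23 s of the 61 s allowed, but I got no verdict back. The wooden mill stands upright and released on the pan, about 2 mm off centre by camera, after being held at about 3 N against the pins, well below the 12 N slip force. The cameras could not rule out a small pan shift, and I did not re-measure the bystanders.

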